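# Unscrew a spring-loaded regulator bonnet

## Task

Unscrew the brass bonnet cap from the regulator standing in the holding block (ordinary right-hand thread, so anticlockwise from above), following the thread up without pulling, pushing or side-loading it hard. A spring pushes up under the cap, so keep hold of it as the thread runs out, then lower it, still upright, onto the floor of the empty shallow blue tray and let go. Leave the spanner, screwdriver, gauge, nipple and spool where they are.

Things in the scene. Friction and masses are not known exactly. Their poses are not given: they have to be found in the camera images.
- regulator: Fixed round brass gas-regulator body, 68 mm across, in a dark steel block (110 x 100 x 16 mm) with two steel jaws; two side ports along its x axis reach 60 mm out; all of this lies below z = 50 mm. Origin: centre of the block's underside, on the bench; z up. A coaxial threaded neck, 44 mm across and 38 mm tall, stands on it inside the cap.
- neck_seat (a point): Foot of the threaded neck, on its axis, 50 mm above the bench. Coarse right-hand thread, lead not known beyond 10 to 30 mm per turn (feel it), play about 0.6 mm axial and 1 mm radial, self-locking: a cap let go in mid-thread stays put. A 20 mm wide plunger in the neck pushes the cap up, 7 N at the start, 4.6 N at the end, and 11 mm beyond.
- cap: Loose brass bonnet cap, 0.10 to 0.18 kg, screwed on the neck rim down. Skirt 54 mm across, 46 mm tall, with a flat shoulder; on it a coaxial round ribbed hub 34 mm across, 28 mm tall. Origin: centre of the rim's underside, 50 mm above the bench at the start; z up through the hub. It comes free after 1.3 to 1.7 turns.
- cap_hub (a point): Point on the cap's axis, 68 mm above its rim, 22 mm above the shoulder, 6 mm below the hub's top: a good TCP height for gripping the hub from above. Once free, lift the cap 55 mm more to clear neck and plunger.
- tray: Fixed shallow open blue plastic tray, empty, 140 x 130 mm outside, 28 mm high, walls 4 mm, floor 5 mm thick. Origin: centre of its underside on the bench; x along the 140 mm side, z up.
- bin_fittings: Fixed deeper blue bin, 140 x 130 x 55 mm, holding brass pipe fittings. Origin: centre of its underside. Not to be used.
- bin_nuts: Fixed deeper blue bin, 140 x 130 x 55 mm, holding brass nuts. Origin: centre of its underside. Not to be used.
- wrench: Loose steel spanner, 190 mm long, lying flat. Origin: middle of its underside. Leave alone.
- screwdriver: Loose screwdriver with a black handle, 190 mm long, lying flat. Origin: middle of its underside. Leave alone.
- gauge: Loose brass pressure gauge lying face up, 52 mm across, 25 mm high, with a stem 24 mm long. Origin: centre of its underside. Leave alone.
- nipple: Loose brass nipple standing upright, 26 mm across, 38 mm tall. Origin: centre of its underside. Leave alone.
- spool: Loose steel valve spool standing upright, 44 mm across, 40 mm tall. Origin: centre of its underside. Leave alone.

How it is judged (in metres and radians):
On the way:
1. the cap is unscrewed and held in the fingers, its rim more than 40 mm above its seat (z of cap in the frame of regulator above 0.09 m and contact force between the fingers and cap above 1 N), for 0.1 s.
At the end, for the whole second after the job is handed in: The cap stands rim down on the floor of the shallow tray (rim less than 9 mm above the tray's underside, axis within 45 mm of the tray's centre along its x and 40 mm along its y, tilted less than 0.1 rad), released and at rest (x of cap in the frame of tray between -0.045 and 0.045 m and y of cap in the frame of tray between -0.04 and 0.04 m and z of cap in the frame of tray below 0.009 m and angle between cap's own z axis and vertical below 0.1 rad and linear speed of cap below 0.02 m/s and contact force between the fingers and cap below 0.05 N); the robot touches nothing.
It fails at once if the cap springs or slips out of the fingers once it is off the thread: rim more than 28 mm above its seat with no finger touching it (height (world z) of cap above 0.0785 m and contact force between the fingers and cap below 0.02 N).
It fails at once if the cap is dropped: away from the regulator with its rim more than 20 mm above the bench and no finger touching it (horizontal distance between cap and regulator above 0.05 m and height (world z) of cap above 0.02 m and contact force between the fingers and cap below 0.02 N).
It fails at once if the thread is forced: contact forces between cap and regulator (spring included, about 13 N at rest) pass 30 N (contact force between cap and regulator above 30 N).
It fails at once if a loose bystander is shifted more than 30 mm (distance of any of wrench, screwdriver, gauge, nipple, spool from where it was at the start of the episode above 0.03 m).
It also fails if it takes over 72 s, if anything falls off the work surface, if the arm or the gripper's body presses on something with over 40 N, if the wrist force passes 120 N, or if a joint passes its speed limit or range.

## Robot

A 6-joint arm with a two-finger parallel gripper is mounted at the origin on the work surface. World frame = base frame: x ahead of the robot, y to its left, z up, the work surface at z = 0. Lengths are in mm, angles in rad, forces in N, time in s.
With the tool pointing down it reaches from about 275 to 1000 mm from the base axis. Payload 8.4 kg.
Tool frame: the origin (TCP) lies between the finger pads, 19 mm behind the fingertips; this is the grasp point; z points along the fingers, y is the line along which they close (so a half turn about z gives the same grasp; the last joint's range is limited). The gripper opens to 85 mm and grips with 20 to 120 N. Pads are 22 mm wide; open, the fingers measure 114 mm over their backs; the gripper's body (76 mm by 85 mm) begins 54 mm behind the grasp point. The pads swing forward as they close: fully open they stand 13 mm farther back than shut.
Start: joints at [1.246, 0.353, 1.633, -0, 1.155, -0.002], TCP at [198.263, 592.722, 249.981] pointing down, gripper open.
Joint ranges: [-2.63, 2.63], [-0.92, 2.1], [0.06, 2.66], [-1.3, 4.44], [0, 2.69], [-3.02, 3.02]. Speed limits (rad/s): [2.22, 2.22, 2.79, 3.14, 3.14, 3.14].

## Interface

Orientations are given as [roll, pitch, yaw] about the fixed x, y, z axes, in that order (R = Rz(yaw) Ry(pitch) Rx(roll)).
In Python, from rig import r gives the robot as it stands.
- The arm moves only by the shell command python3 steer.py [FORCE], which reads ROWS from standard input. ROWS is one flat JSON list of numbers that holds 1 to 5 rows one after another, with no inner brackets; each row has 7 numbers: a rotation vector rx, ry, rz in units of 0.2 rad, then dx, dy, dz in units of 20 mm, then the opening from 0.0 (shut) to 1.0 (fully open); each row shifts and turns the commanded pose from where the row before left it, along the tool's axes as they then stand; what a row does not reach is not made up. A row lasts 1/12 s, in which the tool goes at most 41.7 mm and 0.125 rad, less where a joint would pass 70% of its speed; a pose out of reach is approached as far as the arm can. The fingers move at their own pace and stop on an object; FORCE is the grip in N (left out, the last holds). Time passes only in rows, so rows that do not move let the fingers close. It prints the time, the measured TCP pose, the force, the opening and the grip force at its end. Input that does not fit is refused with a message, and nothing moves.
- r.sense(): the state, without advancing time (a new reading comes with each control period).
- r.grab_frame(name): name is "scene" or "side" or "wrist"; returns the picture (480x640x3 uint8, red, green, blue); there is no depth.
- r.camera_params(name): a dict with "fx", "fy", "cx", "cy" (pixels), "rvec" (rotation vector, rad) and "tvec" (3), from world to camera coordinates, as OpenCV has them. Camera axes: x right, y down, z forward; pixel columns grow to the right and rows downward; lengths in mm; the calibration is good to about 2 mm. The wrist camera is an equidistant fisheye: a pixel r from the principal point sees the ray r / f radians off the axis. A picture is of the moment at which its call begins: read the wrist's pose just before it. camera_params takes no time and is no camera call; for the wrist camera it gives the pose at the moment of the call.
- r.sign_off(): hands the job in; it is judged then, once.
The state is a dict: "clock": time; "qpos": joint angles; "qvel": joint speeds; "joint_efforts": joint torques, N m; "eef_pos": TCP position; "tcp_rot": TCP orientation; "contact_force": force on the tool from outside, world axes, zero at the start; "wrist_torque": the same for the moment, N m; "opening": opening from 0.0 (shut) to 1.0 (fully open); "grasp_force": force on a finger pad.
Only numpy, scipy, OpenCV 4.12 (cv2) and the standard library are available. Lean on these libraries where they do the work, as an engineer would, in place of code of your own. Each camera call takes 0.05 s, during which the arm holds its last target. There are 200 camera calls.

## Working session

There is one attempt and no reset: what is moved stays moved. The work goes in short steps, Python scripts to look and compute and a shell command to move; the robot and the scene stay as the last step left them, time stands still between calls to the robot, and variables do not carry over. Pictures are saved under pics/ and viewed, at most 10 in all, crops included, and the job is handed in when it is done.

```bash
ls; mkdir -p pics; python3 - <<'E'
from rig import r
import cv2
print(r.sense())
for n in("scene","side","wrist"):
    p=r.camera_params(n);print(n,p)
    cv2.imwrite(f"pics/{n}0.png",r.grab_frame(n)[:,:,::-1])
E
```

```text
pics
rig.py
steer.py
{'clock': 0.0, 'qpos': array([ 1.24557855e+00,  3.53640117e-01,  1.63410578e+00, -5.66041881e-06,
        1.15518751e+00, -2.43389332e-03]), 'qvel': array([-0.00015647, -0.00174463,  0.00091825,  0.00117032,  0.00066329,
       -0.00166752]), 'joint_efforts': array([ 1.69922710e-03, -6.05253196e+01, -3.42066479e+01,  1.93649616e-04,
        9.41448554e-03,  1.56012317e-05]), 'eef_pos': array([198.13940791, 592.30835069, 249.27880465]), 'tcp_rot': array([-3.14025189e+00,  1.91221700e-06,  2.81881106e+00]), 'contact_force': array([ 0.25168183, -0.66446547,  0.53154882]), 'wrist_torque': array([ 0.04455096, -0.01001952, -0.00118223]), 'grasp_force': 0.0, 'opening': 0.9966209570498905}
scene {'fx': 569.427020729131, 'fy': 569.427020729131, 'cx': 311.82567135114414, 'cy': 236.83175794278387, 'rvec': array([ 1.24556554,  2.14430079, -1.0358492 ]), 'tvec': array([ 336.12300443, -191.73088745, 1718.25850407])}
side {'fx': 470.0814140449202, 'fy': 470.0814140449202, 'cx': 313.4297996756477, 'cy': 244.35596349724008, 'rvec': array([ 0.71820335, -2.60424822,  1.17009279]), 'tvec': array([444.79445502, 316.99943932, 677.1490395 ])}
wrist {'fx': 371.64829954431775, 'fy': 371.64829954431775, 'cx': 313.80791320745226, 'cy': 237.99961407494496, 'rvec': array([-2.34874923, -1.69231201, -0.24665357]), 'tvec': array([-624.55797119,  -38.22844869,  377.67605598])}
```
View pics/scene0.png

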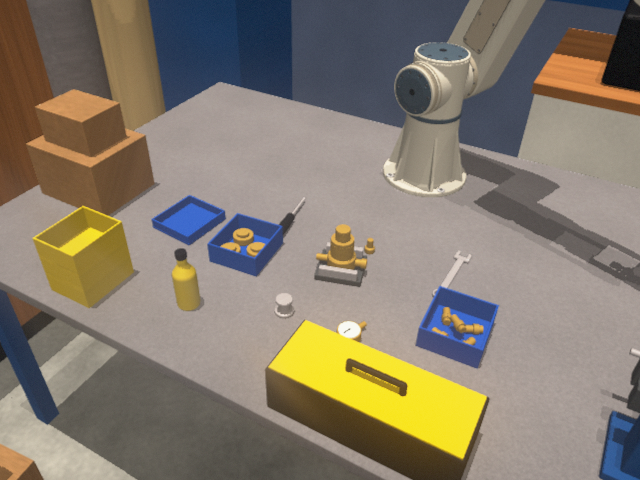

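View pics/side0.png

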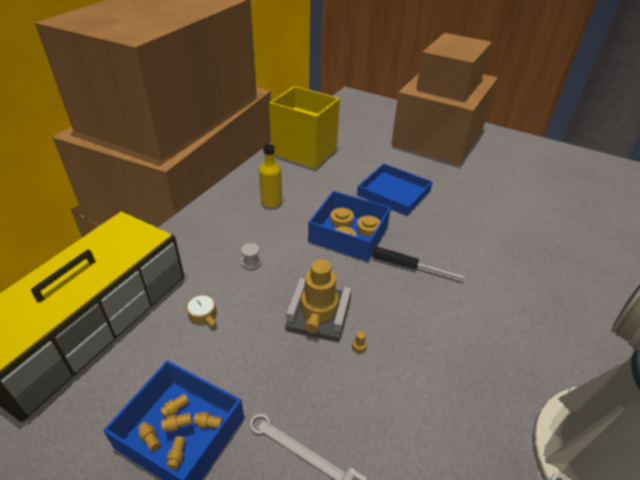

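View pics/wrist0.png

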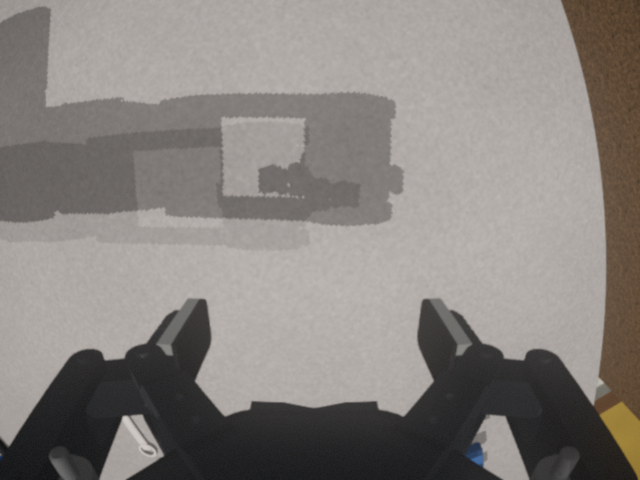

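Scene view: regulator with its hub at about (344,231), empty tray at (189,219), nuts bin at (246,243). Side view: hub at (321,268), tray at (395,188). The wrist view shows only bare bench.

```bash
cat > h.py <<'E'
import numpy as np,cv2
from rig import r
def pose(p): 
    R=cv2.Rodrigues(np.array(p["rvec"]))[0]; return R,np.array(p["tvec"])
def ray(p,u,v,fish=False):
    x,y=(u-p["cx"])/p["fx"],(v-p["cy"])/p["fy"]
    d=np.array([x,y,1.])
    if fish:
        t=np.hypot(x,y); d=np.array([x/t*np.sin(t),y/t*np.sin(t),np.cos(t)]) if t>1e-9 else d
    R,t=pose(p); d=R.T@d; return -R.T@t,d/np.linalg.norm(d)
def plane(p,u,v,z,fish=False):
    c,d=ray(p,u,v,fish); return c+d*(z-c[2])/d[2]
def tri(rays):
    A=0;b=0
    for c,d in rays:
        M=np.eye(3)-np.outer(d,d);A=A+M;b=b+M@c
    return np.linalg.solve(A,b)
E
python3 - <<'E'
from h import *
P={n:r.camera_params(n) for n in("scene","side")}
I={n:cv2.imread(f"pics/{n}0.png") for n in P}
print("hub top",tri([ray(P["scene"],344,230.5),ray(P["side"],321,267)]),plane(P["scene"],344,230.5,124),plane(P["side"],321,267,124))
for n,c in(("scene",(189,219)),("side",(395,188))):
    h=cv2.cvtColor(I[n],cv2.COLOR_BGR2HSV)
    m=cv2.inRange(h,(105,140,40),(125,255,255))
    nl,l,s,ce=cv2.connectedComponentsWithStats(m)
    k=l[c[1],c[0]];print(n,s[k],ce[k])
    ct=cv2.findContours((l==k).astype('uint8'),0,2)[0][0]
    q=cv2.approxPolyDP(cv2.convexHull(ct),3,True)[:,0]
    for u,v in q: print(u,v,plane(P[n],u,v,28)[:2].round(),plane(P[n],u,v,0)[:2].round())
def crop(n,x,y,w=60,k=6): return cv2.resize(I[n][y-50:y+50,x-w:x+w],None,fx=k/2*1.1,fy=k/2*1.1,interpolation=cv2.INTER_CUBIC)
cv2.imwrite("pics/c1.png",np.hstack([crop("scene",344,250),crop("side",321,290)]))
E
```

```text
hub top [513.71787427 -15.34956832 118.9292385 ] [521.81208478  -9.98780305 124.        ] [511.61172919 -13.86623317 124.        ]
scene [ 152  196   72   42 1169] [189.20530368 218.63045338]
223 211 [ 493. -378.] [ 462. -404.]
188 237 [ 627. -387.] [ 600. -412.]
152 219 [ 614. -515.] [ 587. -545.]
188 196 [ 484. -503.] [ 453. -532.]
side [ 309  164  123   96 4930] [368.02089249 209.03752535]
431 182 [ 474. -499.] [ 483. -541.]
427 192 [ 467. -453.] [ 477. -494.]
367 259 [ 490. -168.] [ 500. -196.]
309 240 [ 619. -157.] [ 635. -184.]
309 222 [ 649. -208.] [ 667. -238.]
332 192 [ 660. -333.] [ 678. -368.]
384 164 [ 606. -513.] [ 621. -555.]
```

View pics/c1.png

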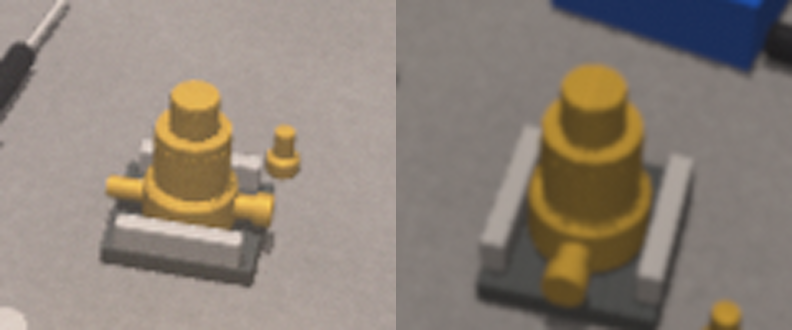

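Careful with the scale: shifts go in units of 20 mm and turns go in units of 0.2 rad. That gives: -28.9 mm is -1.445, -27.9 mm is -1.395.

```bash
python3 -c "
from h import *
from scipy.spatial.transform import Rotation as Ro
s=r.sense();p=r.camera_params('wrist');R,t=pose(p);T=Ro.from_euler('xyz',s['tcp_rot']).as_matrix()
print(T.T@(-R.T@t-s['eef_pos']),T.T@R[2]); print(T.round(3))
"
echo '[0,0,0,-1.445,-1.395,0,1,0,0,0,-1.445,-1.395,0,1,0,0,0,-1.445,-1.395,0,1,0,0,0,-1.445,-1.395,0,1,0,0,0,-1.445,-1.395,0,1]' | python3 steer.py 30
echo '[0,0,0,-1.445,-1.395,0,1,0,0,0,-1.445,-1.395,0,1,0,0,0,-1.445,-1.395,0,1,0,0,0,-1.445,-1.395,0,1,0,0,0,-1.445,-1.395,0,1]' | python3 steer.py
echo '[0,0,0,-1.445,-1.395,0,1,0,0,0,-1.445,-1.395,0,1,0,0,0,-1.445,-1.395,0,1,0,0,0,-1.445,-1.395,0,1,0,0,0,-1.445,-1.395,0,1]' | python3 steer.py
```

```text
[ 7.20277137e+01  1.20147174e-01 -1.22865426e+02] [-2.86703891e-01  4.87640138e-04  9.58019124e-01]
[[-0.948  0.317 -0.   ]
 [ 0.317  0.948 -0.001]
 [ 0.    -0.001 -1.   ]]
clock: 0.57
eef_pos: [291.3, 412.8, 249.7]
tcp_rot: [-3.141, -0.0, 2.819]
contact_force: [1.2, -0.5, -0.0]
opening: 1.003
grasp_force: 0.0
clock: 0.98
eef_pos: [384.2, 234.6, 250.1]
tcp_rot: [3.141, 0.0, 2.819]
contact_force: [1.1, 0.6, 0.5]
opening: 1.002
grasp_force: 0.0
clock: 1.4
eef_pos: [477.0, 56.3, 250.1]
tcp_rot: [3.141, 0.0, 2.819]
contact_force: [1.3, 1.6, 0.1]
opening: 1.002
grasp_force: 0.0
```

To row units: -28.5 mm is -1.425, -26.9 mm is -1.345, -0.12 rad is -0.6.

```bash

echo '[0,0,0,-1.425,-1.345,0,1,0,0,0,-1.425,-1.345,0,1,0,0,-0.6,0,0,0,1,0,0,0,0,0,0,1]' | python3 steer.py
python3 -c "
from h import *
s=r.sense();print(s['qpos'],s['tcp_rot'],s['eef_pos'])
P=r.camera_params('wrist');I=r.grab_frame('wrist')[:,:,::-1].copy();cv2.imwrite('pics/w1.png',I)
R,t=pose(P)
import json;json.dump({k:np.array(v).tolist() for k,v in P.items()},open('w1.json','w'))
"
```

```text
clock: 1.73
eef_pos: [514.1, -12.7, 249.6]
tcp_rot: [-3.141, -0.0, 2.941]
contact_force: [-0.6, 0.5, 0.0]
opening: 1.004
grasp_force: 0.0
[-2.75099725e-02  1.81115208e-01  1.86734814e+00 -6.28039888e-05
  1.09360020e+00 -1.39740327e+00] [-3.14145647e+00 -4.54214416e-04  2.94071845e+00] [514.1035244  -12.66405703 249.62182866]
```

View pics/w1.png

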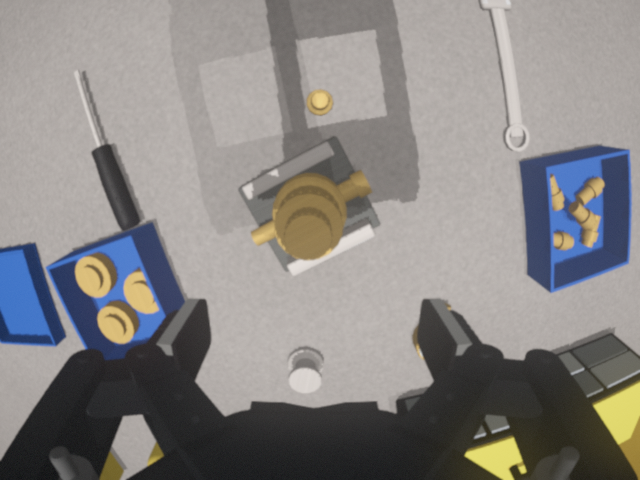

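Wrist view: regulator with skirt at about (310,208) and hub top at about (308,234). Spool is at (305,370), nipple (320,101), gauge partly behind the right finger at (420,340), and the tray at the left edge.

```bash
cat > hub.py <<'E'
from h import *
import sys,json
P=json.load(open(sys.argv[1]+'.json'));I=cv2.imread(f'pics/{sys.argv[1]}.png')
x,y,z=int(sys.argv[2]),int(sys.argv[3]),float(sys.argv[4])
c=cv2.resize(I[y-50:y+50,x-60:x+60],None,fx=6,fy=6,interpolation=cv2.INTER_CUBIC)
g=cv2.createCLAHE(4,(4,4)).apply(cv2.cvtColor(c,cv2.COLOR_BGR2GRAY))
out=cv2.cvtColor(g,cv2.COLOR_GRAY2BGR)
h=cv2.HoughCircles(cv2.GaussianBlur(g,(0,0),4),cv2.HOUGH_GRADIENT,1,10,param1=80,param2=15,minRadius=120,maxRadius=190)
for a,b,q in (h[0][:4] if h is not None else []):
    u,v=a/6+x-60,b/6+y-50
    print(u,v,q/6,plane(P,u,v,z,True)); cv2.circle(out,(int(a),int(b)),int(q),(0,0,255),1)
cv2.imwrite(f'pics/{sys.argv[1]}c.png',out)
E
python3 hub.py w1 308 225 124
```

```text
(no output)
```

View pics/w1c.png

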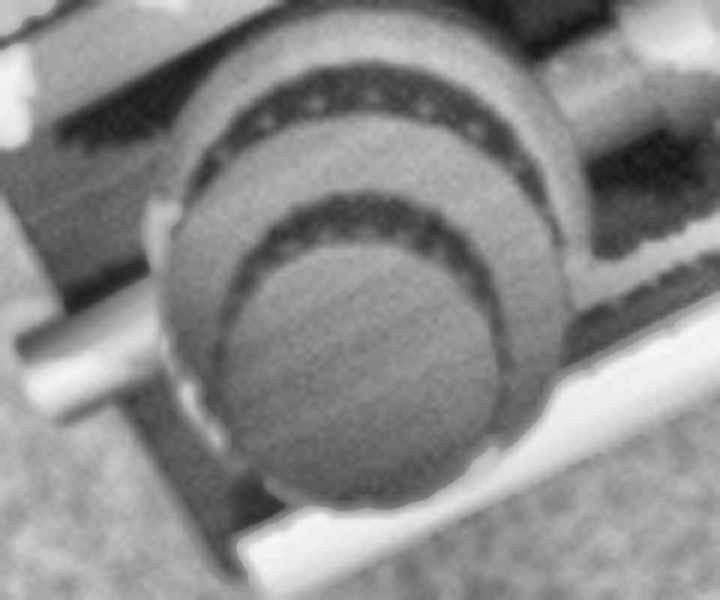

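Enlarged hub: the top disc spans x 218–500, y 241–508 in the crop, so its centre is about (307.8, 237.5) in the full image.

```bash
python3 -c "
from h import *
import json
P=json.load(open('w1.json'))
print(plane(P,307.8,237.5,124,True), plane(P,248+370/6,175+(113+205)/6,96,True))
s=cv2.imread('pics/w1.png')
h=cv2.cvtColor(s,cv2.COLOR_BGR2HSV)
S=r.camera_params('side');C=r.camera_params('scene')
print(tri([ray(P,307.8,237.5,True),ray(S,321,266.7),ray(C,343.1,228.2)]), plane(C,343.1,228.2,124))"
```

```text
[515.16523191 -17.06014857 124.        ] [516.03790875 -16.21521725  96.        ]
[514.05292812 -16.62584006 122.53629538] [515.16478114 -15.64116708 124.        ]
```

```bash

for i in 1; do
echo '[0,0,0.625,0,0,0,1,0,0,0.625,0,0,0,1,0,0,0.625,0,0,0,1,0,0,0.625,0,0,0,1,0,0,0.625,0,0,0,1]' | python3 steer.py >/dev/null
echo '[0,0,0.625,0,0,0,1,0,0,0.625,0,0,0,1,0,0,0.625,0,0,0,1,0,0,0.625,0,0,0,1,0,0,0.625,0,0,0,1]' | python3 steer.py  >/dev/null
echo '[0,0,0.625,0,0,0,1,0,0,0.625,0,0,0,1,0,0,0.625,0,0,0,1,0,0,0.625,0,0,0,1,0,0,0.625,0,0,0,1]' | python3 steer.py >/dev/null
echo '[0,0,0.625,0,0,0,1,0,0,0.625,0,0,0,1,0,0,0.625,0,0,0,1,0,0,0.625,0,0,0,1,0,0,0.625,0,0,0,1]' | python3 steer.py >/dev/null
echo '[0,0,0.625,0,0,0,1,0,0,0.625,0,0,0,1,0,0,0.625,0,0,0,1,0,0,0.625,0,0,0,1,0,0,0.625,0,0,0,1]' | python3 steer.py 
echo '[0,0,0,0,0,0,1,0,0,0,0,0,0,1]' | python3 steer.py
done
cat > snap.py <<'E'
from h import *
import json,sys
n=sys.argv[1]
s=r.sense();print(s['qpos'],s['tcp_rot'],s['eef_pos'])
P=r.camera_params('wrist');I=r.grab_frame('wrist')[:,:,::-1].copy();cv2.imwrite(f'pics/{n}.png',I)
json.dump({k:np.array(v).tolist() for k,v in P.items()},open(n+'.json','w'))
R,t=pose(P);q=R@np.array([515.,-16.8,124])+t
th=np.arctan2(np.hypot(q[0],q[1]),q[2]);f=th*P['fx']/np.hypot(q[0],q[1])
print(P['cx']+q[0]*f,P['cy']+q[1]*f)
E
python3 snap.py w2; python3 hub.py w2 308 225 124
```

```text
clock: 3.87
eef_pos: [512.9, -9.3, 249.9]
tcp_rot: [-3.141, 0.001, -0.195]
contact_force: [-0.7, 0.5, -0.5]
opening: 0.997
grasp_force: 0.0
clock: 4.03
eef_pos: [513.1, -9.7, 250.0]
tcp_rot: [-3.142, 0.0, -0.183]
contact_force: [-0.5, 1.0, -0.2]
opening: 1.001
grasp_force: 0.0
[-2.19614358e-02  1.78937050e-01  1.86921046e+00  1.41793325e-04
  1.09372609e+00  1.73183732e+00] [-3.14151339e+00  2.97511170e-04 -1.83067545e-01] [513.09971668  -9.72903534 249.97353782]
323.3349950635685 232.9351664576087
320.41666 209.91666 28.816666 [531.48393396 -17.70173444 124.        ]
322.75 217.41666 29.333334 [525.99689769 -18.34458121 124.        ]
325.91666 203.91667 25.0 [534.9334827 -22.1360499 124.       ]
322.91666 215.41666 27.4 [527.36731742 -18.7054552  124.        ]
```

View pics/w2c.png

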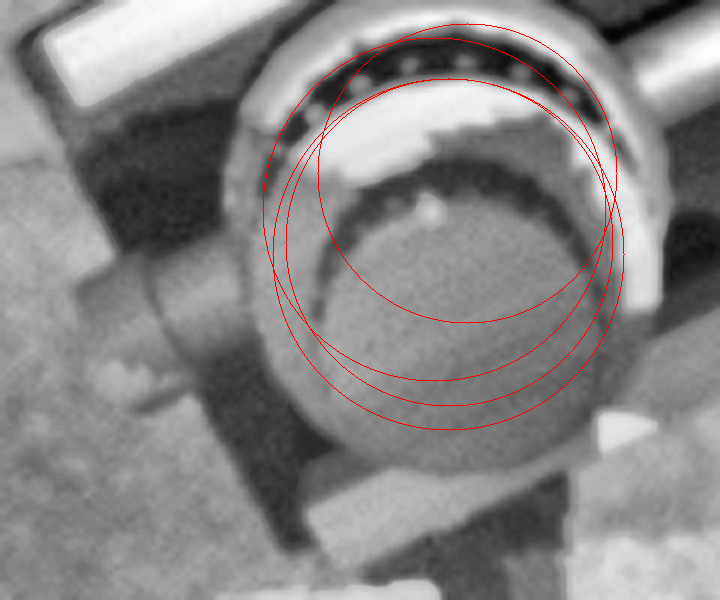

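Second view, half a turn on: the hub top disc spans x 313–612, y 195–475, so its centre is about (325, 230.8). The Hough circles were wrong.

```bash
python3 -c "
from h import *
import json
P=json.load(open('w2.json'))
print(plane(P,325,230.8,124,True))"
echo '[0,0,0.625,0,0,0,1,0,0,0.625,0,0,0,1,0,0,0.625,0,0,0,1,0,0,0.625,0,0,0,1,0,0,0.625,0,0,0,1]' | python3 steer.py
echo '[0,0,0.625,0,0,0,1,0,0,0.625,0,0,0,1,0,0,0.625,0,0,0,1,0,0,0.625,0,0,0,1,0,0,0,0,0,0,1]' | python3 steer.py
python3 -c "
from rig import r
s=r.sense();print(s['qpos'],s['tcp_rot'],s['eef_pos'])"
```

```text
[516.30799046 -18.20711596 124.        ]
clock: 4.5
eef_pos: [513.4, -10.4, 250.0]
tcp_rot: [3.142, 0.0, -0.814]
contact_force: [0.5, -0.2, 0.0]
opening: 1.002
grasp_force: 0.0
clock: 4.92
eef_pos: [513.4, -10.5, 250.0]
tcp_rot: [3.141, 0.0, -1.314]
contact_force: [-0.5, 0.4, 0.2]
opening: 0.997
grasp_force: 0.0
[-2.33099074e-02  1.79409686e-01  1.86867872e+00  2.75790750e-05
  1.09370172e+00  2.86175109e+00] [ 3.14140963e+00  7.80867137e-05 -1.31427734e+00] [513.39302451 -10.4609642  249.95003903]
```

```bash

echo '[0,0,0,0.3725,-0.02,1.5,1,0,0,0,0,0,2,1,0,0,0,0,0,2,1,0,0,0,0,0,1.05,1,0,0,0,0,0,0,0.6]' | python3 steer.py
echo '[0,0,0,0,0,0,0.5,0,0,0,0,0,0,0.46,0,0,0,0,0,0,0.46,0,0,0,0,0,0,0.46]' | python3 steer.py 20
```

```text
clock: 5.33
eef_pos: [512.5, -17.6, 114.7]
tcp_rot: [3.134, 0.002, -1.305]
contact_force: [-0.8, -0.7, 0.2]
opening: 0.883
grasp_force: 0.0
clock: 5.67
eef_pos: [517.2, -17.9, 120.8]
tcp_rot: [-3.139, -0.001, -1.31]
contact_force: [0.2, 0.0, -0.5]
opening: 0.454
grasp_force: 0.0
```

```bash

echo '[0,0,0,0,0,0,0.46,0,0,0,0,0,0,0.46,0,0,0,0,0,0,0.46]' | python3 steer.py
echo '[0,0,0,0,0,0,0.46,0,0,0,0,0,0,0.46]' | python3 steer.py
```

```text
clock: 5.92
eef_pos: [516.2, -17.9, 119.5]
tcp_rot: [-3.141, -0.0, -1.311]
contact_force: [-0.0, 0.5, 0.3]
opening: 0.457
grasp_force: 0.0
clock: 6.08
eef_pos: [515.9, -17.9, 119.1]
tcp_rot: [-3.142, -0.0, -1.311]
contact_force: [-0.9, -0.5, 0.5]
opening: 0.46
grasp_force: 0.0
```

```bash

echo '[0,0,0,0,0,0,0.43,0,0,0,0,0,0,0.41,0,0,0,0,0,0,0.4]' | python3 steer.py
echo '[0,0,0,0,0,0,0.39,0,0,0,0,0,0,0.38]' | python3 steer.py
echo '[0,0,0,0,0,0,0.36,0,0,0,0,0,0,0.36]' | python3 steer.py
```

```text
clock: 6.33
eef_pos: [515.3, -17.9, 118.8]
tcp_rot: [3.14, 0.0, -1.311]
contact_force: [-2.5, -0.8, 2.2]
opening: 0.399
grasp_force: 1.3
clock: 6.5
eef_pos: [515.2, -18.0, 118.9]
tcp_rot: [3.14, 0.0, -1.311]
contact_force: [-5.1, -1.5, 3.9]
opening: 0.385
grasp_force: 19.7
clock: 6.67
eef_pos: [515.3, -17.9, 118.9]
tcp_rot: [3.14, 0.0, -1.311]
contact_force: [-5.1, -2.0, 4.7]
opening: 0.391
grasp_force: 19.8
```

```bash

echo '[0,0,0,0,0.015,-0.015,0.36,0,0,0,0,0.01,-0.01,0.36,0,0,0,0,0,0,0.36]' | python3 steer.py
echo '[0,0,0,0,0,0,0.36,0,0,0,0,0,0,0.36]' | python3 steer.py
```

```text
clock: 6.92
eef_pos: [515.2, -18.0, 119.1]
tcp_rot: [3.141, 0.0, -1.311]
contact_force: [-1.9, -0.2, -2.4]
opening: 0.388
grasp_force: 20.3
clock: 7.08
eef_pos: [515.2, -18.0, 119.2]
tcp_rot: [3.141, 0.0, -1.311]
contact_force: [-1.9, -1.3, -4.5]
opening: 0.391
grasp_force: 20.3
```

```bash

echo '[0,0,0,0,0.005,0.01,0.34,0,0,-0.5,0,0,-0.01,0.34,0,0,-0.5,0,0,-0.015,0.34]' | python3 steer.py 35
echo '[0,0,-0.5,0,0,-0.015,0.34,0,0,-0.5,0,0,-0.015,0.34,0,0,0,0,0,0,0.34]' | python3 steer.py
python3 -c "
from rig import r
print(r.sense()['wrist_torque'])"
```

```text
clock: 7.33
eef_pos: [515.8, -17.8, 119.8]
tcp_rot: [-3.141, 0.0, -1.107]
contact_force: [-1.0, 1.5, -6.1]
opening: 0.383
grasp_force: 36.0
clock: 7.58
eef_pos: [515.7, -17.7, 120.3]
tcp_rot: [-3.141, -0.0, -0.907]
contact_force: [0.6, 1.7, -5.4]
opening: 0.381
grasp_force: 36.1
[ 0.33207738 -0.04354679  0.19843045]
```

```bash

echo '[0,0,-0.5,0,0,0,0.34,0,0,-0.5,0,0,-0.01,0.34,0,0,-0.5,0,0,-0.01,0.34,0,0,-0.5,0,0,-0.01,0.34]' | python3 steer.py
echo '[0,0,-0.5,0,0,-0.01,0.34,0,0,-0.5,0,0,-0.01,0.34,0,0,-0.5,0,0,-0.01,0.34,0,0,-0.5,0,0,-0.01,0.34]' | python3 steer.py
```

```text
clock: 7.92
eef_pos: [516.0, -17.7, 121.2]
tcp_rot: [-3.14, -0.001, -0.51]
contact_force: [-1.0, 2.1, -2.9]
opening: 0.389
grasp_force: 36.2
clock: 8.25
eef_pos: [516.2, -17.7, 122.2]
tcp_rot: [-3.141, -0.002, -0.111]
contact_force: [-1.3, 2.0, -0.6]
opening: 0.383
grasp_force: 36.4
```

```bash

echo '[0,0,-0.5,0,0,-0.0125,0.34,0,0,-0.5,0,0,-0.0125,0.34,0,0,-0.5,0,0,-0.0125,0.34,0,0,-0.5,0,0,-0.0125,0.34]' | python3 steer.py
echo '[0,0,-0.5,0,0,-0.0125,0.34,0,0,-0.5,0,0,-0.0125,0.34,0,0,-0.5,0,0,-0.0125,0.34,0,0,-0.5,0,0,-0.0125,0.34]' | python3 steer.py
```

```text
clock: 8.58
eef_pos: [516.1, -17.6, 123.2]
tcp_rot: [-3.141, -0.002, 0.289]
contact_force: [-1.6, 4.2, -1.1]
opening: 0.379
grasp_force: 36.4
clock: 8.92
eef_pos: [516.0, -17.4, 124.2]
tcp_rot: [3.142, -0.002, 0.689]
contact_force: [-0.9, 3.7, -0.5]
opening: 0.387
grasp_force: 36.6
```

```bash

echo '[0,0,-0.5,0.01,-0.01,-0.0125,0.34,0,0,-0.5,0,0,-0.0125,0.34,0,0,-0.5,0,0,-0.0125,0.34,0,0,-0.5,0,0,-0.0125,0.34,0,0,-0.5,0,0,-0.0125,0.34]' | python3 steer.py
echo '[0,0,-0.5,0,0,-0.0125,0.34,0,0,-0.5,0,0,-0.0125,0.34,0,0,-0.5,0,0,-0.0125,0.34,0,0,-0.5,0,0,-0.0125,0.34,0,0,-0.5,0,0,-0.0125,0.34]' | python3 steer.py
```

```text
clock: 9.33
eef_pos: [515.8, -17.3, 125.4]
tcp_rot: [3.141, -0.001, 1.189]
contact_force: [-2.3, 3.3, 1.0]
opening: 0.382
grasp_force: 36.6
clock: 9.75
eef_pos: [515.6, -17.3, 126.6]
tcp_rot: [3.141, -0.001, 1.689]
contact_force: [-3.5, 3.8, 1.9]
opening: 0.384
grasp_force: 36.5
```

```bash

echo '[0,0,-0.5,0,0,-0.0125,0.34,0,0,-0.5,0,0,-0.0125,0.34,0,0,-0.5,0,0,-0.0125,0.34,0,0,-0.5,0,0,-0.0125,0.34,0,0,-0.5,0,0,-0.0125,0.34]' | python3 steer.py
```

```text
clock: 10.17
eef_pos: [515.5, -17.3, 127.9]
tcp_rot: [3.141, -0.0, 2.189]
contact_force: [-3.1, 2.6, 2.1]
opening: 0.388
grasp_force: 36.6
```

```bash

echo '[0,0,-0.5,0.015,0,-0.015,0.34,0,0,-0.5,0,0,-0.015,0.34,0,0,-0.5,0,0,-0.013,0.34,0,0,-0.5,0,0,-0.013,0.34,0,0,-0.5,0,0,-0.013,0.34]' | python3 steer.py
echo '[0,0,-0.5,0,0,-0.013,0.34,0,0,-0.5,0,0,-0.013,0.34,0,0,-0.5,0,0,-0.013,0.34,0,0,-0.5,0,0,-0.013,0.34,0,0,-0.5,0,0,-0.013,0.34]' | python3 steer.py
```

```text
clock: 10.58
eef_pos: [515.3, -17.2, 129.2]
tcp_rot: [3.141, -0.0, 2.69]
contact_force: [-3.3, 1.7, 1.5]
opening: 0.388
grasp_force: 36.6
clock: 11.0
eef_pos: [515.2, -17.2, 130.5]
tcp_rot: [3.141, 0.0, -3.094]
contact_force: [-3.7, 1.1, 1.0]
opening: 0.381
grasp_force: 36.6
```

```bash

echo '[0,0,-0.5,0,0,-0.013,0.34,0,0,-0.5,0,0,-0.013,0.34,0,0,-0.5,0,0,-0.013,0.34,0,0,-0.5,0,0,-0.013,0.34,0,0,-0.5,0,0,-0.013,0.34]' | python3 steer.py
echo '[0,0,-0.5,0,0,-0.013,0.34,0,0,-0.5,0,0,-0.013,0.34,0,0,-0.5,0,0,-0.013,0.34,0,0,-0.5,0,0,-0.013,0.34,0,0,-0.5,0,0,-0.013,0.34]' | python3 steer.py
python3 -c "
from rig import r
s=r.sense();print(s['qpos'],s['wrist_torque'])"
```

```text
clock: 11.42
eef_pos: [515.2, -17.3, 131.8]
tcp_rot: [3.141, 0.0, -2.593]
contact_force: [-4.1, 1.6, 0.1]
opening: 0.385
grasp_force: 36.6
clock: 11.83
eef_pos: [515.2, -17.4, 133.1]
tcp_rot: [3.142, 0.0, -2.093]
contact_force: [-2.6, 0.8, -0.2]
opening: 0.381
grasp_force: 36.5
[-3.67864797e-02  3.34511958e-01  1.96726749e+00  2.18797826e-04
  8.39773326e-01 -2.65594859e+00] [ 0.10139968  0.50246263 -0.06439451]
```

```bash

echo '[0,0,-0.5,0,0,-0.013,0.34,0,0,-0.5,0,0,-0.013,0.34,0,0,0,0,0,0,0.34,0,0,0,0,0,0,0.38,0,0,0,0,0,0,0.42]' | python3 steer.py
echo '[0,0,0,0,0,0,0.5,0,0,0,0,0,0,0.6,0,0,0,0,0,0,0.7,0,0,0.5,0,0,0,0.7,0,0,0.625,0,0,0,0.7]' | python3 steer.py
R='ok'
echo '[0,0,0.625,0,0,0,0.7,0,0,0.625,0,0,0,0.7,0,0,0.625,0,0,0,0.7,0,0,0.625,0,0,0,0.7,0,0,0.625,0,0,0,0.7]' | python3 steer.py
echo '[0,0,0.625,0,0,0,0.7,0,0,0.625,0,0,0,0.7,0,0,0.625,0,0,0,0.7,0,0,0.625,0,0,0,0.7,0,0,0.625,0,0,0,0.7]' | python3 steer.py
```

```text
clock: 12.25
eef_pos: [515.8, -17.5, 133.6]
tcp_rot: [-3.14, 0.0, -1.899]
contact_force: [0.5, 0.2, -0.6]
opening: 0.421
grasp_force: 0.0
clock: 12.67
eef_pos: [515.5, -17.5, 133.4]
tcp_rot: [-3.141, 0.0, -2.124]
contact_force: [0.2, 0.7, -0.6]
opening: 0.699
grasp_force: 0.0
clock: 13.08
eef_pos: [515.5, -17.5, 133.4]
tcp_rot: [-3.141, 0.001, -2.752]
contact_force: [0.7, -0.6, -0.1]
opening: 0.7
grasp_force: 0.0
clock: 13.5
eef_pos: [515.5, -17.5, 133.4]
tcp_rot: [3.141, 0.001, 2.907]
contact_force: [-0.2, -0.3, -0.6]
opening: 0.7
grasp_force: 0.0
```

```bash

echo '[0,0,0.625,0,0,0,0.7,0,0,0.625,0,0,0,0.7,0,0,0.625,0,0,0,0.7,0,0,0.625,0,0,0,0.7,0,0,0.625,0,0,0,0.7]' | python3 steer.py >/dev/null
echo '[0,0,0.625,0,0,0,0.7,0,0,0.625,0,0,0,0.7,0,0,0.625,0,0,0,0.7,0,0,0.625,0,0,0,0.7,0,0,0.625,0,0,0,0.7]' | python3 steer.py >/dev/null
echo '[0,0,0.625,0,0,0,0.7,0,0,0.625,0,0,0,0.7,0,0,0.625,0,0,0,0.7,0,0,0.625,0,0,0,0.7,0,0,0.625,0,0,0,0.7]' | python3 steer.py >/dev/null
echo '[0,0,0.625,0,0,0,0.7,0,0,0.625,0,0,0,0.7,0,0,0.625,0,0,0,0.7,0,0,0.625,0,0,0,0.7,0,0,0.625,0,0,0,0.7]' | python3 steer.py >/dev/null
echo '[0,0,0.625,0,0,0,0.7,0,0,0.625,0,0,0,0.7,0,0,0.625,0,0,0,0.7,0,0,0.625,0,0,0,0.7,0,0,0.625,0,0,0,0.7]' | python3 steer.py 
echo '[0,0,0.625,0,0,0,0.7,0,0,0.625,0,0,0,0.7,0,0,0.625,0,0,0,0.7,0,0,0.625,0,0,0,0.7,0,0,0.625,0,0,0,0.6]' | python3 steer.py 
echo '[0,0,0.625,0,0,0,0.5,0,0,0.625,0,0,0,0.46,0,0,0.625,0,0,0,0.46,0,0,0.5,0,0,0,0.46,0,0,0,0,0,0,0.46]' | python3 steer.py 
python3 -c "
from rig import r
s=r.sense();print(s['qpos'])"
```

```text
clock: 15.58
eef_pos: [515.5, -17.5, 133.4]
tcp_rot: [-3.142, -0.001, -0.218]
contact_force: [0.0, -0.5, 0.4]
opening: 0.699
grasp_force: 0.0
clock: 16.0
eef_pos: [515.5, -17.5, 133.4]
tcp_rot: [-3.141, -0.0, -0.843]
contact_force: [-0.2, -0.2, 0.2]
opening: 0.599
grasp_force: 0.0
clock: 16.42
eef_pos: [515.5, -17.5, 133.4]
tcp_rot: [-3.141, -0.0, -1.317]
contact_force: [0.4, 0.4, -0.9]
opening: 0.459
grasp_force: 0.0
[-3.69143275e-02  3.34093482e-01  1.96676187e+00 -5.65649372e-06
  8.40176636e-01  2.85042123e+00]
```

```bash

echo '[0,0,0,0,0,0,0.43,0,0,0,0,0,0,0.41,0,0,0,0,0,0,0.39,0,0,0,0,0,0,0.37,0,0,0,0,0,0,0.36]' | python3 steer.py 20
echo '[0,0,0,0,0,0,0.36,0,0,0,0,0,0,0.36]' | python3 steer.py
```

```text
clock: 16.83
eef_pos: [515.4, -17.5, 133.5]
tcp_rot: [-3.141, -0.0, -1.31]
contact_force: [1.1, 0.2, 2.5]
opening: 0.389
grasp_force: 20.5
clock: 17.0
eef_pos: [515.4, -17.5, 133.5]
tcp_rot: [-3.141, -0.0, -1.311]
contact_force: [1.0, 0.3, 2.3]
opening: 0.39
grasp_force: 20.6
```

```bash

echo '[0,0,0,0,0,-0.005,0.33,0,0,-0.5,0,0,-0.013,0.33,0,0,-0.5,0,0,-0.013,0.33,0,0,-0.5,0,0,-0.013,0.33,0,0,-0.5,0,0,-0.013,0.33]' | python3 steer.py 40
echo '[0,0,-0.5,0,0,-0.013,0.33,0,0,-0.5,0,0,-0.013,0.33,0,0,-0.5,0,0,-0.013,0.33,0,0,-0.5,0,0,-0.013,0.33]' | python3 steer.py
```

```text
clock: 17.42
eef_pos: [515.2, -17.5, 134.6]
tcp_rot: [-3.142, 0.0, -0.906]
contact_force: [-0.2, 0.7, 1.9]
opening: 0.385
grasp_force: 41.3
clock: 17.75
eef_pos: [515.1, -17.5, 135.6]
tcp_rot: [3.142, 0.0, -0.506]
contact_force: [0.1, 0.4, 3.8]
opening: 0.381
grasp_force: 41.3
```

```bash

echo '[0,0,-0.5,0,0,-0.013,0.33,0,0,-0.5,0,0,-0.013,0.33,0,0,-0.5,0,0,-0.013,0.33,0,0,-0.5,0,0,-0.013,0.33,0,0,-0.5,0,0,-0.013,0.33]' | python3 steer.py
echo '[0,0,-0.5,0,0,-0.013,0.33,0,0,-0.5,0,0,-0.013,0.33,0,0,-0.5,0,0,-0.013,0.33,0,0,-0.5,0,0,-0.013,0.33,0,0,-0.5,0,0,-0.013,0.33]' | python3 steer.py
```

```text
clock: 18.17
eef_pos: [515.1, -17.5, 136.9]
tcp_rot: [3.142, 0.0, -0.006]
contact_force: [0.5, -0.4, 2.5]
opening: 0.382
grasp_force: 41.3
clock: 18.58
eef_pos: [515.1, -17.6, 138.2]
tcp_rot: [-3.142, 0.0, 0.494]
contact_force: [-0.3, -0.5, 2.3]
opening: 0.381
grasp_force: 41.3
```

```bash

echo '[0,0,-0.5,0,0,-0.015,0.33,0,0,-0.5,0,0,-0.013,0.33,0,0,-0.5,0,0,-0.013,0.33,0,0,-0.5,0,0,-0.013,0.33,0,0,-0.5,0,0,-0.013,0.33]' | python3 steer.py
echo '[0,0,-0.5,0,0,-0.013,0.33,0,0,-0.5,0,0,-0.013,0.33,0,0,-0.5,0,0,-0.013,0.33,0,0,-0.5,0,0,-0.013,0.33,0,0,-0.5,0,0,-0.013,0.33]' | python3 steer.py
echo '[0,0,-0.5,0,0,-0.013,0.33,0,0,-0.5,0,0,-0.013,0.33,0,0,-0.5,0,0,-0.013,0.33,0,0,-0.5,0,0,-0.013,0.33,0,0,-0.5,0,0,-0.013,0.33]' | python3 steer.py
```

```text
clock: 19.0
eef_pos: [515.1, -17.6, 139.4]
tcp_rot: [-3.141, 0.0, 0.994]
contact_force: [-0.6, -0.0, 3.2]
opening: 0.381
grasp_force: 41.3
clock: 19.42
eef_pos: [515.2, -17.6, 140.8]
tcp_rot: [3.141, 0.0, 1.494]
contact_force: [1.1, 0.7, 1.8]
opening: 0.381
grasp_force: 41.2
clock: 19.83
eef_pos: [515.2, -17.4, 142.0]
tcp_rot: [3.141, -0.0, 1.994]
contact_force: [0.1, 0.3, 2.0]
opening: 0.382
grasp_force: 41.1
```

```bash

echo '[0,0,-0.5,0,0,-0.013,0.33,0,0,-0.5,0,0,-0.013,0.33,0,0,-0.5,0,0,-0.013,0.33,0,0,-0.5,0,0,-0.013,0.33,0,0,-0.5,0,0,-0.013,0.33]' | python3 steer.py
echo '[0,0,-0.5,0,0,-0.013,0.33,0,0,-0.5,0,0,-0.013,0.33,0,0,-0.5,0,0,-0.013,0.33,0,0,-0.5,0,0,-0.013,0.33,0,0,-0.5,0,0,-0.013,0.33]' | python3 steer.py
```

```text
clock: 20.25
eef_pos: [515.1, -17.4, 143.4]
tcp_rot: [3.142, -0.0, 2.494]
contact_force: [-0.1, 0.1, 3.7]
opening: 0.379
grasp_force: 41.2
clock: 20.67
eef_pos: [515.1, -17.5, 144.8]
tcp_rot: [-3.142, -0.0, 2.994]
contact_force: [-0.4, 0.2, 2.9]
opening: 0.384
grasp_force: 41.2
```

```bash

echo '[0,0,-0.5,0,0,-0.013,0.33,0,0,-0.5,0,0,-0.013,0.33,0,0,-0.5,0,0,-0.013,0.33,0,0,-0.5,0,0,-0.013,0.33,0,0,-0.5,0,0,-0.013,0.33]' | python3 steer.py
echo '[0,0,-0.5,0,0,-0.013,0.33,0,0,-0.5,0,0,-0.013,0.33,0,0,-0.5,0,0,-0.013,0.33,0,0,-0.5,0,0,-0.013,0.33,0,0,0,0,0,0,0.33]' | python3 steer.py
echo '[0,0,0,0,0,-0.015,0.33,0,0,0,0,0,-0.015,0.33,0,0,0,0,0,0,0.33]' | python3 steer.py 60
```

```text
clock: 21.08
eef_pos: [515.1, -17.5, 146.0]
tcp_rot: [3.142, -0.0, -2.789]
contact_force: [0.4, -0.6, 2.1]
opening: 0.381
grasp_force: 41.2
clock: 21.5
eef_pos: [515.1, -17.5, 147.1]
tcp_rot: [-3.142, -0.0, -2.39]
contact_force: [-0.1, -1.2, 2.9]
opening: 0.381
grasp_force: 41.2
clock: 21.75
eef_pos: [515.1, -17.5, 147.6]
tcp_rot: [3.142, -0.0, -2.397]
contact_force: [-0.5, -0.5, 2.9]
opening: 0.377
grasp_force: 60.5
```

```bash

echo '[0,0,0,0,0,-0.025,0.3,0,0,0,0,0,-0.05,0.3,0,0,0,0,0,-0.05,0.3,0,0,0,0,0,-0.05,0.3,0,0,0,0,0,-0.05,0.3]' | python3 steer.py
echo '[0,0,0,0,0,-0.1,0.3,0,0,0,0,0,-0.15,0.3,0,0,0,0,0,-0.2,0.3,0,0,0,0,0,-0.2,0.3,0,0,0,0,0,-0.2,0.3]' | python3 steer.py
```

```text
clock: 22.17
eef_pos: [515.2, -17.5, 152.2]
tcp_rot: [-3.142, -0.0, -2.395]
contact_force: [0.1, -0.8, 2.3]
opening: 0.379
grasp_force: 60.5
clock: 22.58
eef_pos: [515.0, -17.5, 169.4]
tcp_rot: [3.141, -0.0, -2.394]
contact_force: [-0.2, 0.7, -0.3]
opening: 0.374
grasp_force: 60.4
```

```bash

echo '[0,0,0,0,0,-0.5,0.3,0,0,0,0,0,-0.75,0.3,0,0,0.5,0,0,-0.75,0.3,0,0,0.5,0,0,-0.75,0.3,0,0,0.5,0,0,-0.5,0.3]' | python3 steer.py
echo '[0,0,0.5,0,0,-0.25,0.3,0,0,0.5,0,0,0,0.3,0,0,0.5,0,0,0,0.3,0,0,0,0.05,-0.5,0,0.3,0,0,0,0.1,-1.25,0,0.3]' | python3 steer.py
echo '[0,0,0,0.1,-1.75,0,0.3,0,0,0,0.1,-1.75,0,0.3,0,0,0,0.1,-1.75,0,0.3,0,0,0,0.1,-1.75,0,0.3,0,0,0,0.1,-1.75,0,0.3]' | python3 steer.py
echo '[0,0,0,0.1,-1.75,0,0.3,0,0,0,0.1,-1.75,0,0.3,0,0,0,0.1,-1.75,0,0.3,0,0,0,0.1,-1.75,0,0.3,0,0,0,0.1,-1.5,0,0.3]' | python3 steer.py
echo '[0,0,0,0.1,-1.5,0,0.3,0,0,0,0.05,-0.75,0,0.3,0,0,0,0,0,0,0.3,0,0,0,0,0,0,0.3,0,0,0,0,0,0,0.3]' | python3 steer.py
python3 snap.py w3
```

```text
clock: 23.0
eef_pos: [515.7, -17.5, 236.3]
tcp_rot: [-3.141, 0.002, -2.699]
contact_force: [0.3, 1.6, -0.3]
opening: 0.377
grasp_force: 60.4
clock: 23.42
eef_pos: [517.3, -51.6, 239.7]
tcp_rot: [3.141, 0.0, -2.989]
contact_force: [-0.0, 0.1, -1.1]
opening: 0.379
grasp_force: 60.5
clock: 23.83
eef_pos: [532.7, -229.5, 239.6]
tcp_rot: [-3.141, 0.0, -2.99]
contact_force: [1.7, -0.4, -0.6]
opening: 0.376
grasp_force: 60.5
clock: 24.25
eef_pos: [547.5, -399.9, 239.4]
tcp_rot: [-3.141, -0.0, -2.991]
contact_force: [0.7, -0.7, -0.4]
opening: 0.375
grasp_force: 60.5
clock: 24.67
eef_pos: [551.3, -441.3, 239.0]
tcp_rot: [3.141, -0.0, -2.993]
contact_force: [1.0, 0.3, -1.7]
opening: 0.373
grasp_force: 60.5
[-6.77262843e-01  4.88241794e-01  1.45131322e+00  2.61038169e-04
  1.20302496e+00 -2.39688404e+00] [ 3.14070166e+00 -4.90136013e-04 -2.99286153e+00] [ 551.28191395 -441.28410202  238.98108941]
695.3800196282835 262.15867976882794
```

View pics/w3.png

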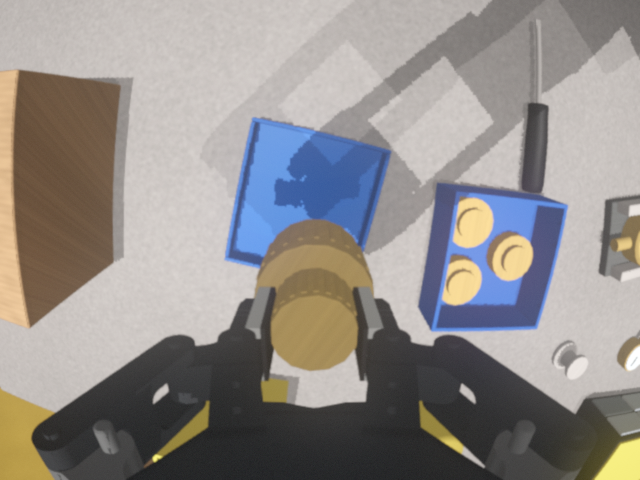

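Wrist view: the cap is held in the fingers. Tray rim corners are at (253,118), (390,150) and (226,260); the fourth is hidden behind the cap.

```bash
python3 -c "
from h import *
import json
P=json.load(open('w3.json'))
q=[plane(P,u,v,28,True)[:2] for u,v in((253,118),(390,150),(226,260))]
print(np.round(q,1),np.linalg.norm(q[0]-q[1]),np.linalg.norm(q[0]-q[2]),(q[1]+q[2])/2)"
```

```text
[[ 476.5 -507.4]
 [ 486.5 -381.5]
 [ 613.6 -518.4]] 126.29431644744187 137.544386803558 [ 550.00495316 -449.9561788 ]
```

```bash

echo '[0,0,0,0.115,-0.335,0.25,0.3,0,0,0,0,0,1,0.3,0,0,0,0,0,1.5,0.3,0,0,0,0,0,1.5,0.3,0,0,0,0,0,1.5,0.3]' | python3 steer.py >/dev/null
echo '[0,0,0,0,0,1,0.3,0,0,0,0,0,0.75,0.3,0,0,0,0,0,0.25,0.3,0,0,0,0,0,0,0.3,0,0,0,0,0,0,0.3]' | python3 steer.py
echo '[0,0,0,0,0,0,0.3,0,0,0,0,0,0,0.3,0,0,0,0,0,0,0.3]' | python3 steer.py
```

```text
clock: 25.55
eef_pos: [551.1, -449.0, 85.1]
tcp_rot: [-3.141, 0.001, -2.994]
contact_force: [0.3, 0.6, -0.1]
opening: 0.381
grasp_force: 60.5
clock: 25.8
eef_pos: [551.1, -449.2, 85.5]
tcp_rot: [-3.14, 0.001, -2.994]
contact_force: [0.2, 0.5, -0.8]
opening: 0.377
grasp_force: 60.5
```

```bash

echo '[0,0,0,0,0,0.125,0.3,0,0,0,0,0,0.125,0.3,0,0,0,0,0,0.125,0.3,0,0,0,0,0,0.05,0.3,0,0,0,0,0,0,0.3]' | python3 steer.py 30
echo '[0,0,0,0,0,0.035,0.3,0,0,0,0,0,0.035,0.3,0,0,0,0,0,0,0.3,0,0,0,0,0,0,0.3]' | python3 steer.py
```

```text
clock: 26.22
eef_pos: [550.2, -448.5, 75.0]
tcp_rot: [3.141, -0.001, -2.994]
contact_force: [0.1, 0.8, -1.4]
opening: 0.376
grasp_force: 60.5
clock: 26.55
eef_pos: [550.5, -448.7, 74.2]
tcp_rot: [3.142, -0.0, -2.994]
contact_force: [-0.0, 0.6, -0.2]
opening: 0.381
grasp_force: 60.5
```

```bash

echo '[0,0,0,0,0,0.02,0.3,0,0,0,0,0,0.015,0.3,0,0,0,0,0,0,0.3]' | python3 steer.py
echo '[0,0,0,0,0,0,0.3,0,0,0,0,0,0,0.3]' | python3 steer.py
```

```text
clock: 26.8
eef_pos: [550.5, -448.7, 73.5]
tcp_rot: [-3.142, -0.0, -2.994]
contact_force: [-0.3, 0.2, -1.1]
opening: 0.383
grasp_force: 60.5
clock: 26.97
eef_pos: [550.5, -448.7, 73.5]
tcp_rot: [-3.142, 0.0, -2.994]
contact_force: [0.4, 1.1, -1.1]
opening: 0.376
grasp_force: 60.5
```

```bash

echo '[0,0,0,0,0,0.02,0.3,0,0,0,0,0,0.015,0.3,0,0,0,0,0,0,0.3]' | python3 steer.py
echo '[0,0,0,0,0,0.015,0.3,0,0,0,0,0,0,0.3,0,0,0,0,0,0,0.3]' | python3 steer.py
```

```text
clock: 27.22
eef_pos: [550.6, -448.8, 73.0]
tcp_rot: [-3.141, 0.0, -2.994]
contact_force: [-0.5, 0.6, 0.8]
opening: 0.38
grasp_force: 60.7
clock: 27.47
eef_pos: [550.5, -448.7, 73.0]
tcp_rot: [-3.141, 0.0, -2.994]
contact_force: [-2.4, 1.1, 5.3]
opening: 0.376
grasp_force: 61.1
```

Careful with the scale: shifts go in units of 20 mm and turns go in units of 0.2 rad. That gives: -0.2 mm is -0.01.

```bash

echo '[0,0,0,0,0,-0.01,0.38,0,0,0,0,0,0,0.39,0,0,0,0,0,0,0.4,0,0,0,0,0,0,0.42,0,0,0,0,0,0,0.46]' | python3 steer.py
echo '[0,0,0,0,0,0,0.55,0,0,0,0,0,0,0.65,0,0,0,0,0,0,0.75,0,0,0,0,0,0,0.75,0,0,0,0,0,-0.25,0.75]' | python3 steer.py
echo '[0,0,0,0,0,-0.75,0.75,0,0,0,0,0,-1.5,0.75,0,0,0,0,0,-1.5,0.75,0,0,0,0,0,-1.5,0.75,0,0,0,0,0,-1,0.75]' | python3 steer.py
echo '[0,0,0,0,0,0,0.75,0,0,0,0,0,0,0.75,0,0,0,0,0,0,0.75]' | python3 steer.py
python3 snap.py w4; python3 -c "
from h import *
cv2.imwrite('pics/s4.png',r.grab_frame('side')[:,:,::-1])"
```

```text
clock: 27.88
eef_pos: [550.5, -448.6, 72.5]
tcp_rot: [3.142, -0.0, -2.994]
contact_force: [0.5, 0.1, -0.9]
opening: 0.461
grasp_force: 0.0
clock: 28.3
eef_pos: [550.0, -448.2, 76.9]
tcp_rot: [3.14, -0.001, -2.994]
contact_force: [0.1, 0.2, -0.6]
opening: 0.748
grasp_force: 0.0
clock: 28.72
eef_pos: [551.4, -449.4, 207.6]
tcp_rot: [-3.138, 0.003, -2.994]
contact_force: [0.0, -0.6, 0.0]
opening: 0.751
grasp_force: 0.0
clock: 28.97
eef_pos: [550.2, -448.5, 202.9]
tcp_rot: [3.141, -0.0, -2.994]
contact_force: [0.2, -0.1, 0.0]
opening: 0.751
grasp_force: 0.0
[-6.85993861e-01  5.24841746e-01  1.47486069e+00  3.80099085e-09
  1.14204095e+00 -2.40392670e+00] [ 3.14148110e+00 -1.01373492e-04 -2.99445613e+00] [ 550.19443383 -448.46342987  202.86681987]
720.1910905968155 274.4038752421193
```

View pics/w4.png

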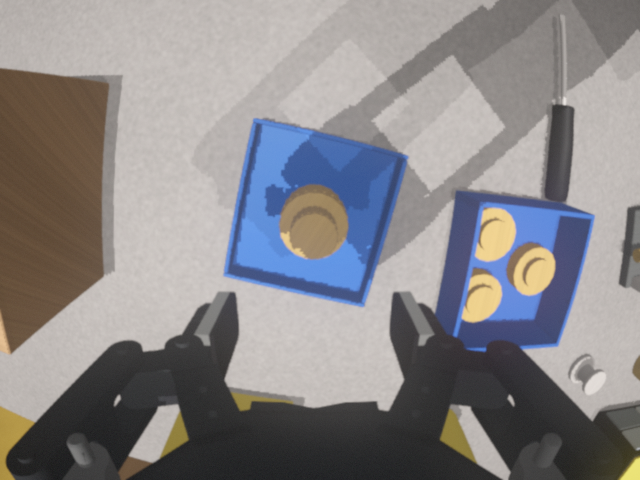

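View pics/s4.png

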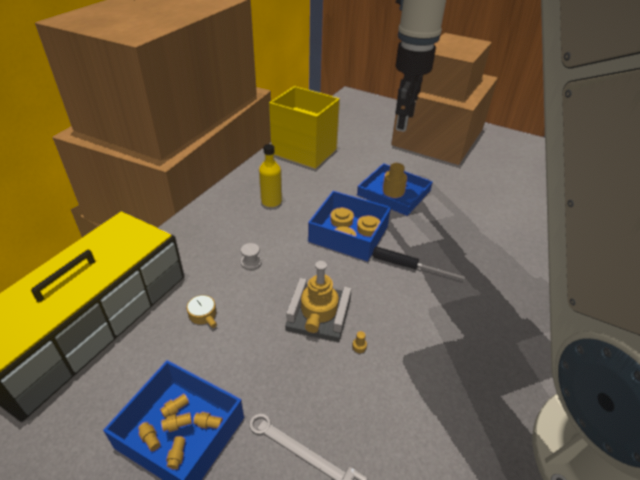

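The cap stands upright near the middle of the tray: it is at (315,222) in the wrist view, inside rim corners (253,120), (407,155), (363,305) and (227,275). The gripper is clear and the other items are in place.

```bash
python3 -c "
from rig import r
print(r.sign_off())"
```

```text
the job is handed in; nothing more can be done
None
```

The cap is unscrewed and released, standing upright near the centre of the shallow tray, with the other items left in place; I handed the job in about 29 s into the 72 s limit, but sign-off returned no verdict.

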